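Seat a guide block in the corner of a locating fixture and hold it there

TASK

Pick up the aluminium guide block and set it flat on the plate of the blue-fenced locating fixture, with its broad ledge towards the long fence and its ledge end towards the short end stop. Push it home into the corner so that it sits flush on both blue fences at once, pressing on both with a firm but moderate hand push (about 10 to 30 N), and finish while still holding it pressed there, without letting go. Leave the parts bins, the tin and the other things on the bench where they are.

Things in the scene. Friction and masses are not known exactly. Their poses are not given: they have to be found in the camera images.
- guide_block: loose aluminium block, 0.3-0.6 kg: foot 60 (x) x 110 (y) x 20 mm high, on it a rib at x -30 to -8, y -30 to +55 mm, top at z 55; grip it across the rib (22 mm, along x). Origin: centre of the underside, z up. The foot shows a broad ledge (38 mm) along its +x side and a ledge (25 mm) at its -y end; these two sides, x = +30 and y = -55 mm, go against the fences
- block_rib (a point): centre of the top face of the block's rib, 55 mm above the block's underside
- block_corner (a point): bottom corner of the block's foot between its two ledge sides, at (30, -55, 0) mm in the block's frame; its axes are the block's
- fixture: locating fixture fixed to the bench: dark steel plate 140 (x) x 170 (y) x 12 mm. Origin: centre of the underside, z up. The block stands on the plate's top (z = 12 mm) with its axes parallel to the fixture's; fully home, the block's origin is at (15, -5, 12) mm in the fixture's frame
- fixture_corner (a point): the inner corner on the plate's top surface where the planes of the two fence faces meet, at (45, -60, 12) mm in the fixture's frame; its axes are the fixture's. block_corner comes to this point when the block is home
- long_fence: fixed blue bar along the plate's +x edge, 135 mm long, 20 mm thick, top 37 mm above the bench; its working face looks to -x and lies at x = +45 mm of the fixture. Origin as the fixture's
- end_stop: fixed blue bar along the plate's -y edge, 95 mm long, 20 mm thick, top 37 mm above the bench; its working face looks to +y and lies at y = -60 mm of the fixture. Origin as the fixture's. Neither bar gives way. Dry metal: dragging the block on the plate or along one fence costs a friction of about 0.5 to 0.7 times the pressing force, easily mistaken for touching the other fence
- bin_green: bystander: small open green parts bin, 68 x 91 x 42 mm, at the back; leave alone
- bin_yellow: bystander: small open yellow parts bin, 68 x 91 x 42 mm, at the back; leave alone
- glue_tin: bystander: white tin, 67 mm across, 59 mm high, at the back; leave alone

How it is judged:
On the way:
1. the block is picked up: at least 25 mm clear of the bench and held by the fingers (height (world z) of guide_block above 0.025 m and contact force between the fingers and guide_block above 1 N), for 0.2 s.
At the end, for the whole second after the job is handed in: Fingers on the block (over 2 N); block presses long fence and end stop with over 2 N each; its ledge corner within 4 mm of the fixture's corner and 3 mm in height, parallel within 0.025 rad, level within 0.03 rad, still. Lasts through the second after the program ends (contact force between guide_block and long_fence above 2 N and contact force between guide_block and end_stop above 2 N and contact force between the fingers and guide_block above 2 N and horizontal distance between block_corner and fixture_corner below 0.004 m and z of block_corner in the frame of fixture_corner between -0.003 and 0.003 m and angle between the y axis of guide_block and the y axis of fixture, either way round below 0.025 rad and angle between guide_block's own z axis and vertical below 0.03 rad and linear speed of guide_block below 0.01 m/s); the arm keeps its last pose, push and grip.
It fails at once if the block is forced against a fence with more than 60 N (contact force between guide_block and long_fence above 60 N or contact force between guide_block and end_stop above 60 N).
It fails at once if a parts bin or the tin is shifted by more than 20 mm (distance of any of bin_green, bin_yellow, glue_tin from where it was at the start of the episode above 0.02 m).
It also fails if it takes over 69 s, if anything falls off the work surface, if the arm or the gripper's body presses on something with over 40 N, if the wrist force passes 120 N, or if a joint passes its speed limit or range.

ROBOT

A 7-joint arm with a two-finger parallel gripper is mounted at the origin on a cart in front of the work surface, level with it; the furniture and walls round the work are solid. World frame = base frame: x ahead of the robot, y to its left, z up, the work surface at z = 0. Lengths are in m, angles in rad, forces in N, time in s.
With the tool pointing down it reaches from about 0.425 to 1.025 m from the base axis. Payload 3.6 kg.
Tool frame: the origin (TCP) lies at the very end of the fingers, on their centre line; the grasp point (between the pads) lies 19 mm behind it (ctrl.pinch_z is the distance from the TCP to the grasp point, in m); z points along the fingers, y is the direction in which the jaws open and shut (so a half turn about z gives the same grasp; the last joint's range is limited). The gripper opens to 85 mm and grips with 20 to 120 N. Pads are 22 mm wide; open, the fingers measure 114 mm over their backs; the gripper's body (76 mm by 85 mm) begins 54 mm behind the grasp point. The pads swing forward as they close: fully open they stand 13 mm farther back than shut.
Start: joints at [-1.298, 0.591, 0.048, 1.609, -0.033, 0.943, -0.034], TCP at [0.26, 0.677, 0.231] pointing down, gripper open.
Joint ranges: [-2.69, 2.69], [-0.47, 2.24], [-1.27, 1.36], [0.19, 2.51], [-1.53, 4.68], [0.08, 2.07], [-3.09, 3.09]. Speed limits (rad/s): [2.57, 2.57, 3.14, 3.14, 3.14, 3.14, 3.14].

INTERFACE

Orientations are given as a unit quaternion [x, y, z, w].
In Python, from rig import ctrl, capture, camera_params gives the robot as it stands.
- The arm moves only by the tool apply_moves, never from a script. Its argument "steps" is a list of rows, each a list of 5 numbers: the opening, from 0 (shut) to 1 (fully open), then the shift along the tool's x, y, z in m, then the turn about the tool's z in rad. In form: [[fingers, x, y, z, turn], ...]. A call has 1 to 8 rows; each row shifts and turns the commanded pose from where the row before left it, along the tool's axes as they then stand; what a row does not reach is not made up. A row lasts 1/8 s, in which the tool goes at most 62.5 mm and 10.7 degrees, less where a joint would pass 70% of its speed; a pose out of reach is approached as far as the arm can. A call is refused whole if a number of a shift passes 0.0625 or a number of a turn 0.188, either way. A call with a gripper value outside its range is refused whole. The fingers move at their own pace and stop on an object; "squeeze" is the grip in N (left out, the last holds). Time passes only in rows, so rows that do not move let the fingers close. It gives the time, the measured TCP pose, the force and the opening at its end, in the units of the state.
- ctrl.get_obs(): the state, without advancing time (a new reading comes with each control period).
- capture(name): name is "scene" or "top" or "wrist"; returns (picture, depth): 480x640x3 uint8, blue, green, red; 480x640 float32, m along the optical axis (not along the pixel's ray), 0 where there is no reading.
- camera_params(name): a dict with "fovy" (degrees; the focal length in pixels is half the picture's height over the tangent of half this angle, whatever the lens; pixels are square), "cx", "cy" (the principal point, pixels), "k1" (the pictures are not rectified: a ray, as slopes to the right and down, at radius r is drawn at 1 + k1 r^2 times it, then the intrinsics apply), "camera_from_world" (4x4, takes a point from world to camera coordinates). Camera axes: x right, y up, looking along -z (the intrinsics and any distortion apply to the point x, -y, -z); pixel columns grow to the right and rows downward; lengths in m; the calibration is good to about 2 mm. A picture is of the moment at which its call begins: read the wrist's pose just before it. camera_params takes no time and is no camera call; for the wrist camera it gives the pose at the moment of the call.
- ctrl.job_done(): hands the job in, once; it reports no verdict.
The state is a dict: "t": time; "q": joint angles; "joint_vel": joint speeds; "tau": joint torques, N m; "eef_pos": TCP position; "tool_rot": TCP orientation; "wrist_force": force on the tool from outside, world axes, zero at the start; "wrist_torque": the same for the moment, N m; "grip_width": finger opening in m.
Only numpy, scipy, OpenCV 4.12 (cv2) and the standard library are available. Lean on these libraries where they do the work, as an engineer would, in place of code of your own. Each camera call takes 0.05 s, during which the arm holds its last target.

## Working session

There is one attempt and no reset: what is moved stays moved. The work goes in short steps, Python scripts to look and compute and a tool call to move; the robot and the scene stay as the last step left them, time stands still between calls to the robot, and variables do not carry over. Pictures are saved under pics/ and viewed, and the job is handed in when it is done.

Besides the shell and the picture viewer there is one more tool, called after "Request:" by a JSON object that holds its "name" and its "arguments", one argument or row to a line. apply_moves: Moves the arm, as the interface text tells. Its arguments: {"type":"object","properties":{"steps":{"type":"array"},"squeeze":{"type":"number"}},"required":["steps"]}

```bash
ls; mkdir -p pics; cat > h.py <<'E'
import numpy as np,cv2
from rig import ctrl,capture,camera_params
def save(name,fn):
    P=camera_params(name); im,d=capture(name)
    cv2.imwrite('pics/'+fn+'.png',im); np.savez('pics/'+fn+'.npz',im=im,d=d,**{k:np.array(v) for k,v in P.items()})
    return im,d,P
def load(fn):
    z=np.load('pics/'+fn+'.npz'); return z['im'],z['d'],{k:z[k] for k in z.files if k not in('im','d')}
def rays(P,uv):
    f=240/np.tan(np.radians(float(P['fovy']))/2); uv=np.atleast_2d(np.asarray(uv,float))
    p=(uv-[float(P['cx']),float(P['cy'])])/f; k=float(P['k1']); s=p.copy()
    for _ in range(30): s=p/(1+k*(s**2).sum(1,keepdims=True))
    return s
def at_z(P,uv,z):
    s=rays(P,uv); M=np.linalg.inv(np.array(P['camera_from_world'])); d=np.c_[s[:,0],-s[:,1],-np.ones(len(s))]@M[:3,:3].T
    o=M[:3,3]; return o+d*((z-o[2])/d[:,2])[:,None]
def cloud(P,d):
    v,u=np.mgrid[0:d.shape[0],0:d.shape[1]]; s=rays(P,np.c_[u.ravel(),v.ravel()]); D=d.ravel()[:,None]
    M=np.linalg.inv(np.array(P['camera_from_world'])); c=np.c_[s[:,0]*D[:,0],-s[:,1]*D[:,0],-D[:,0]]
    return (c@M[:3,:3].T+M[:3,3]).reshape(*d.shape,3)
E
python3 - <<'E'
from h import *
for n in('scene','top'): im,d,P=save(n,n+'0'); print(n,P['fovy'],P['k1'],d.min(),d.max())
print(ctrl.get_obs())
E
```

```text
pics
scene 43.36694764705405 -0.2046838345784489 0.0 2.6884446
top 43.79700015036393 -0.17727476685360005 0.0 1.985659
{'t': 0.1, 'q': array([-1.29752503,  0.59200549,  0.04827265,  1.60969411, -0.03328175,
        0.94271663, -0.03369267]), 'joint_vel': array([-0.00201213, -0.00192836,  0.00093158, -0.00177699, -0.00026728,
        0.00128707, -0.00145292]), 'tau': array([ 4.33851324e-03, -5.50002050e+01,  1.55281808e+00, -1.98824447e+01,
        9.62435966e-03,  3.83179402e-03,  6.24554232e-06]), 'eef_pos': array([0.259695  , 0.67609006, 0.23027019]), 'tool_rot': array([ 1.82298117e-01,  9.83242786e-01, -1.00150364e-03, -1.30097086e-04]), 'wrist_force': array([-0.24283114, -0.11592472, -0.52156269]), 'wrist_torque': array([ 0.03521196, -0.03250555,  0.01217808]), 'grip_width': 0.08588565929202943}
```

View pics/scene0.png

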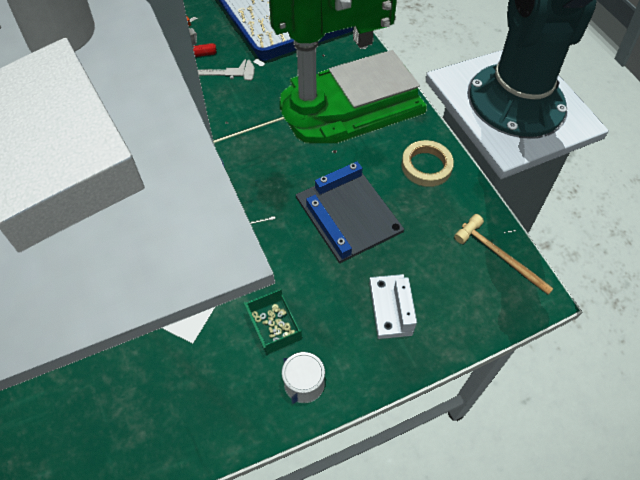

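View pics/top0.png

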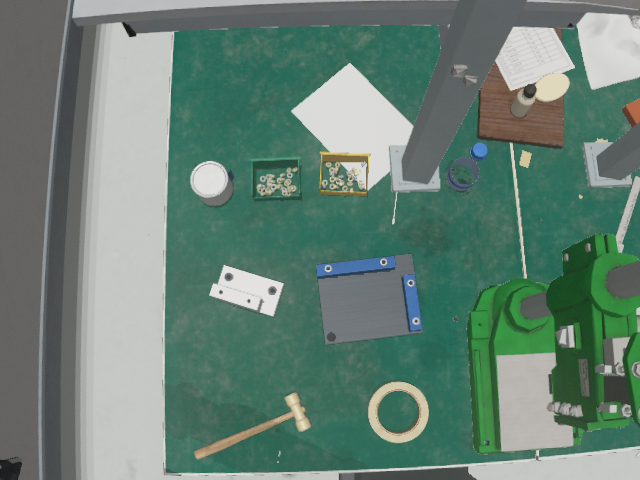

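The scene picture shows the block at about (393,306) and the fixture at (350,210). In the top picture the block is at (247,290). The fixture plate is at (370,300), with one blue bar across the top edge (355,266) and one on the right (412,303). I'll measure them now.

```bash
python3 - <<'E'
from h import *
im,d,P=load('top0')
big=cv2.resize(im[225:365,190:440],None,fx=3.2,fy=3.2,interpolation=cv2.INTER_CUBIC); cv2.imwrite('pics/top0z.png',big)
M=np.linalg.inv(P['camera_from_world']); print('cam',M[:3,3])
C=cloud(P,d)
for n,(u,v) in dict(green=(276,180),yellow=(344,175),tin=(210,180),bench=(300,350),fix=(365,300),foot=(250,283),rib=(240,293),fenceA=(355,266),fenceB=(412,303),press=(520,300),post=(470,60),tape=(372,410)).items(): print(n,C[v,u].round(3))
E
```

```text
cam [0.38178952 0.20219691 1.04205254]
green [0.706 0.283 0.008]
yellow [0.712 0.159 0.005]
tin [0.696 0.394 0.055]
bench [0.401 0.246 0.007]
fix [0.484 0.131 0.01 ]
foot [0.519 0.33  0.017]
rib [0.497 0.342 0.055]
fenceA [0.539 0.148 0.039]
fenceB [0.473 0.054 0.036]
press [ 0.468 -0.123  0.069]
post [0.696 0.035 0.46 ]
tape [0.297 0.128 0.026]
```

View pics/top0z.png

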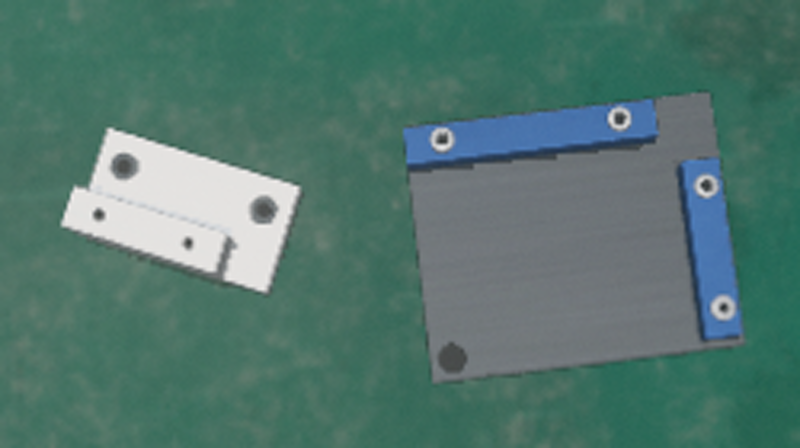

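The enlargement shows the foot's corners at (108,128), (300,186) and (268,293), and the rib's ends at about (67,205) and (225,255). The plate corners are at (710,92), (744,343) and (433,382). The block's ledges already face the right way, up and right, so I only need a small yaw correction. Next I fit both poses.

```bash
cat >> h.py <<'E'
from scipy.optimize import least_squares
def proj(P,X):
    M=np.array(P['camera_from_world']); c=X@M[:3,:3].T+M[:3,3]; s=np.c_[c[:,0]/-c[:,2],c[:,1]/c[:,2]]
    f=240/np.tan(np.radians(float(P['fovy']))/2); s=s*(1+float(P['k1'])*(s**2).sum(1,keepdims=True))
    return s*f+[float(P['cx']),float(P['cy'])]
def fitpose(P,model,uv,x0,z0=0.):
    model=np.array(model)/1000.; uv=np.array(uv,float)
    def W(p):
        c,s=np.cos(p[2]),np.sin(p[2]); return np.c_[c*model[:,0]-s*model[:,1]+p[0],s*model[:,0]+c*model[:,1]+p[1],model[:,2]+z0]
    r=least_squares(lambda p:(proj(P,W(p))-uv).ravel(),x0,loss='soft_l1'); return r.x,(r.fun.reshape(-1,2)).round(2)
E
python3 - <<'E'
from h import *
im,d,P=load('top0')
Z=lambda a:(np.array(a)+.5)/3.2-.5+[190,225]
b=fitpose(P,[(30,55,20),(30,-55,20),(-30,-55,20),(-8,55,55),(-30,55,55)],Z([(108,128),(300,186),(268,293),(75,187),(62,225)]),[.5,.33,0]); print('block',b)
f=fitpose(P,[(70,-85,12),(-70,-85,12),(-70,85,12)],Z([(710,92),(744,343),(433,382)]),[.49,.13,0]); print('fix',f)
C=cloud(P,d)
# depth-based check: colour blobs -> minAreaRect of top faces in world
hsv=cv2.cvtColor(im,cv2.COLOR_BGR2HSV)
m=(hsv[...,0]>100)&(hsv[...,0]<125)&(hsv[...,1]>140)&(C[...,2]>.028)&(C[...,2]<.05)
m[:225]=0;m[365:]=0
n,l,st,ce=cv2.connectedComponentsWithStats(m.astype(np.uint8))
for i in range(1,n):
    if st[i,4]>150:
        v,u=np.where(l==i); w=at_z(P,np.c_[u,v],.037)[:,:2]; print('blue',st[i],cv2.minAreaRect((w*1000).astype(np.float32)))
E
```

```text
block (array([ 0.50578393,  0.33274955, -0.32098338]), array([[ 0.15,  0.05],
       [ 0.25, -0.02],
       [-0.12, -0.12],
       [-0.11, -0.27],
       [-0.16,  0.37]]))
fix (array([0.48681674, 0.12498225, 0.08253175]), array([[-0.04, -0.56],
       [ 0.49,  0.44],
       [-0.43,  0.06]]))
blue [316 256  79  20 773] ((539.2257690429688, 147.22125244140625), (20.516029357910156, 133.58758544921875), 4.864412307739258)
blue [403 275  18  56 515] ((474.86126708984375, 54.2050666809082), (93.97156524658203, 20.969449996948242), 5.113204002380371)
```

```bash
python3 - <<'E'
from h import *
for n in('scene0','top0'):
    im,d,P=load(n); C=cloud(P,d)
    m=(d>0)&(C[...,2]>.12)
    p=C[m]; 
    # coarse occupancy of tall stuff in the work area
    q=p[(p[:,0]>.1)&(p[:,0]<1.1)&(abs(p[:,1])<.9)]
    k,c=np.unique((q[:,:2]*10).round().astype(int),axis=0,return_counts=True)
    print(n,[(a.tolist(),int(cc),q[((q[:,:2]*10).round()==a).all(1)][:,2].min().round(2)) for a,cc in zip(k,c) if cc>40])
E
```

```text
scene0 [([3, -1], 1231, np.float64(0.15)), ([4, -1], 1741, np.float64(0.12)), ([5, -1], 2210, np.float64(0.12)), ([7, 0], 121, np.float64(0.18)), ([7, 1], 3197, np.float64(0.23)), ([7, 2], 808, np.float64(0.51)), ([7, 3], 1099, np.float64(0.51)), ([7, 4], 1444, np.float64(0.51)), ([7, 5], 312, np.float64(0.5)), ([8, 0], 703, np.float64(0.51)), ([8, 1], 5255, np.float64(0.51)), ([8, 2], 5816, np.float64(0.51)), ([8, 3], 9886, np.float64(0.51)), ([8, 4], 11134, np.float64(0.51)), ([8, 5], 2361, np.float64(0.49)), ([9, -1], 92, np.float64(0.51)), ([9, 0], 826, np.float64(0.51)), ([9, 1], 2293, np.float64(0.51)), ([9, 2], 4412, np.float64(0.56)), ([9, 3], 11176, np.float64(0.51)), ([9, 4], 11212, np.float64(0.51)), ([9, 5], 2352, np.float64(0.49)), ([10, 3], 226, np.float64(0.51)), ([10, 4], 1955, np.float64(0.51)), ([10, 5], 673, np.float64(0.49))]
top0 [([2, 6], 331, np.float64(0.24)), ([3, -2], 198, np.float64(0.31)), ([3, -1], 4451, np.float64(0.16)), ([3, 6], 102, np.float64(0.25)), ([4, -2], 486, np.float64(0.31)), ([4, -1], 7078, np.float64(0.12)), ([5, -2], 201, np.float64(0.35)), ([5, -1], 3718, np.float64(0.12)), ([7, -3], 515, np.float64(0.12)), ([7, -1], 1849, np.float64(0.15)), ([7, 0], 6764, np.float64(0.12)), ([7, 1], 5137, np.float64(0.12)), ([7, 2], 2463, np.float64(0.45)), ([7, 3], 2736, np.float64(0.45)), ([7, 4], 2520, np.float64(0.45)), ([7, 5], 148, np.float64(0.5)), ([8, 1], 61, np.float64(0.4)), ([8, 4], 236, np.float64(0.51)), ([8, 5], 54, np.float64(0.51))]
```

Request:
{"name": "apply_moves", "arguments": {
  "steps": [
    [1,-0.02,-0.014,0,0],
    [1,-0.04,-0.0265,0,0],
    [1,-0.04,-0.0265,0,0],
    [1,-0.04,-0.0265,0,0]
  ]
}}

```text
t: 0.6
eef_pos: [0.3592, 0.5357, 0.2312]
tool_rot: [0.183, 0.983, -0.001, 0.0]
wrist_force: [0.2, 0.1, -0.8]
grip_width: 0.0856
```

Request:
{"name": "apply_moves", "arguments": {
  "steps": [
    [1,-0.038,-0.025,0,0],
    [1,-0.038,-0.025,0,0],
    [1,-0.038,-0.025,0,0],
    [1,-0.038,-0.025,0,0],
    [1,-0.038,-0.025,0,0],
    [1,0,0,0,0.1],
    [1,0,0,0,0.175],
    [1,0,0,0,0.175]
  ]
}}

```text
t: 1.6
eef_pos: [0.49, 0.3517, 0.2313]
tool_rot: [0.401, 0.916, -0.001, 0.0]
wrist_force: [-0.5, -0.4, 0.3]
grip_width: 0.0852
```

Request:
{"name": "apply_moves", "arguments": {
  "steps": [
    [1,0,0,0,0.175],
    [1,0,0,0,0.175],
    [1,0,0,0,0.175],
    [1,0,0,0,0.175],
    [1,0,0,0,0.175],
    [1,0,0,0,0.175],
    [1,0,0,0,0.025],
    [1,0,0,0,0]
  ]
}}

```text
t: 2.6
eef_pos: [0.4897, 0.3534, 0.2313]
tool_rot: [0.811, 0.585, -0.0, 0.0]
wrist_force: [0.7, -0.4, 0.5]
grip_width: 0.0851
```

```bash
cat >> h.py <<'E'
from scipy.spatial.transform import Rotation as Ro
def tool():
    o=ctrl.get_obs(); R=Ro.from_quat(o['tool_rot']).as_matrix(); return o,R,np.arctan2(R[1,1],R[0,1])
E
python3 - <<'E'
from h import *
o,R,y=tool(); print(o['t'],o['eef_pos'],'yaw of tool y',y,'z',R[:,2],o['q'].round(2),o['wrist_force'])
save('wrist','w1')
E
```

```text
2.6 [0.4896982  0.35339042 0.23129899] yaw of tool y -0.3198549888663851 z [-2.56265826e-04 -4.61418916e-04 -9.99999861e-01] [-1.04  0.48  0.48  1.9  -0.29  0.83 -0.73] [ 0.68315993 -0.44177957  0.47695989]
```

View pics/w1.png

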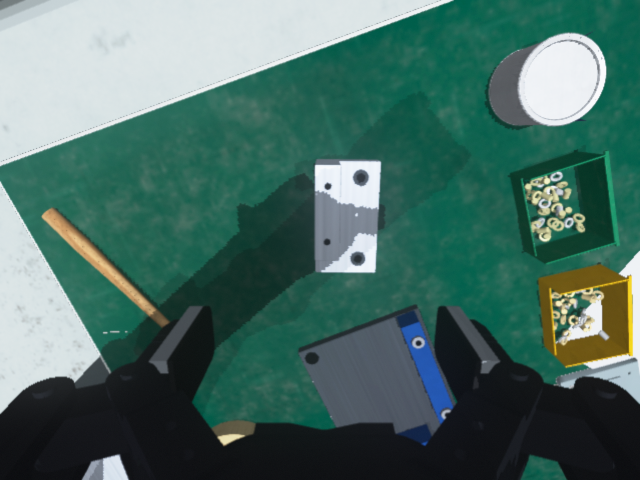

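The wrist view shows the block parallel to the picture, with foot corners near (380,161), (376,272) and (316,272). The fixture is below it at about (380,370). I'll refine the block pose from a larger crop.

```bash
python3 - <<'E'
from h import *
im,d,P=load('w1')
cv2.imwrite('pics/w1z.png',cv2.resize(im[145:285,290:410],None,fx=4,fy=4,interpolation=cv2.INTER_CUBIC))
mod=[(30,55,20),(30,-55,20),(-30,-55,20),(-8,55,55),(-30,55,55),(-30,-30,55),(-8,-30,55)]
from math import cos,sin
p=[.5058,.3327,-.321];m=np.array(mod)/1000
W=np.c_[cos(p[2])*m[:,0]-sin(p[2])*m[:,1]+p[0],sin(p[2])*m[:,0]+cos(p[2])*m[:,1]+p[1],m[:,2]]
print(((proj(P,W)-[290,145]+.5)*4-.5).round(0))
E
```

```text
[[363.  79.]
 [344. 524.]
 [104. 524.]
 [204.  96.]
 [ 98.  96.]
 [100. 480.]
 [199. 480.]]
```

View pics/w1z.png

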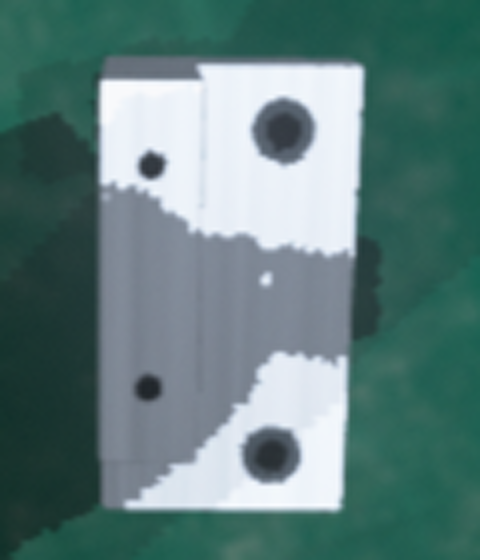

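```bash
python3 - <<'E'
from h import *
im,d,P=load('w1')
Z=lambda a:(np.array(a)+.5)/4-.5+[290,145]
b=fitpose(P,[(30,55,20),(30,-55,20),(-30,-55,20),(-8,55,55),(-30,55,55),(-30,-30,55)],Z([(363,65),(342,509),(104,508),(202,79),(99,79),(100,461)]),[.5,.33,-.32]); print('block',b)
x,y,t=b[0]; R2=np.array([[np.cos(t),-np.sin(t)],[np.sin(t),np.cos(t)]])
rib=R2@[-.019,.0125]+[x,y]; o,R,yw=tool(); dd=np.r_[rib,.13]-o['eef_pos']; print('rib',rib,'tool delta',R.T@dd, 'dyaw',t-yw)
E
```

```text
block (array([ 0.50678124,  0.33624161, -0.32317478]), array([[ 0.15, -0.54],
       [ 0.24,  0.38],
       [-0.26,  0.44],
       [ 0.47, -0.29],
       [-0.38, -0.38],
       [-0.21,  0.76]]))
rib [0.49273457 0.3541285 ] tool delta [0.00137734 0.00269964 0.10133904] dyaw -0.003311868693964881
```

Request:
{"name": "apply_moves", "arguments": {
  "steps": [
    [1,0,0.0028,0.02,0.003],
    [1,0,0,0.035,0],
    [1,0,0,0.035,0],
    [1,0,0,0.035,0],
    [1,0,0,0.035,0],
    [1,0,0,0.025,0],
    [1,0,0,0.02,0],
    [1,0,0,0,0]
  ]
}}

```text
t: 3.65
eef_pos: [0.4913, 0.3526, 0.0244]
tool_rot: [0.812, 0.584, -0.002, -0.0]
wrist_force: [-0.1, -0.1, 0.9]
grip_width: 0.0856
```

```bash
python3 - <<'E'
from h import *
o,R,y=tool(); print(o['t'],o['eef_pos'],y,o['wrist_force'],o['q'].round(2),ctrl.pinch_z)
save('wrist','w2')
E
```

```text
3.65 [0.4913233  0.35258486 0.02436777] -0.3240808070146723 [-0.09766156 -0.11937866  0.91756948] [-0.9   0.76  0.29  2.   -0.47  0.45 -0.58] 0.0187
```

View pics/w2.png

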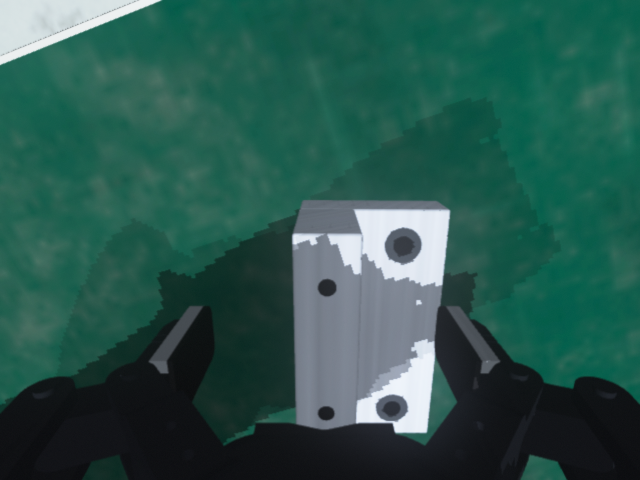

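The rib (columns 295–360) is centred between the fingers (213–437), so I close the grip.

Request:
{"name": "apply_moves", "arguments": {
  "steps": [
    [0,0,0,-0.001,0],
    [0,0,0,0,0],
    [0,0,0,0,0],
    [0,0,0,0,0],
    [0,0,0,0,0],
    [0,0,0,0,0],
    [0,0,0,0,0]
  ],
  "squeeze": 100
}}

```text
t: 4.58
eef_pos: [0.4929, 0.3539, 0.0282]
tool_rot: [0.812, 0.584, 0.001, -0.0]
wrist_force: [-1.1, 0.1, 6.1]
grip_width: 0.0204
```

Request:
{"name": "apply_moves", "arguments": {
  "steps": [
    [0,0,0,-0.01,0],
    [0,0,0,-0.03,0],
    [0,0,0,-0.03,0],
    [0,0,0,-0.03,0],
    [0,0,0,-0.01,0],
    [0,0,0,0,0],
    [0,0,0,0,0]
  ]
}}

```text
t: 5.45
eef_pos: [0.4912, 0.3531, 0.136]
tool_rot: [0.812, 0.584, -0.001, -0.0]
wrist_force: [0.1, -0.5, -3.7]
grip_width: 0.0204
```

```bash
python3 - <<'E'
from h import *
o,R,y=tool(); print(o['t'],o['eef_pos'],y,R[:,2],o['wrist_force'],o['wrist_torque'],o['grip_width'])
save('wrist','w3');save('scene','s3')
E
```

```text
5.45 [0.49124099 0.35312514 0.13602007] -0.32370530811594916 [-0.00217148 -0.00152628 -0.99999648] [ 0.08465099 -0.50532469 -3.66049336] [ 0.01818171 -0.03290866  0.00479382] 0.020443187864696736
```

View pics/w3.png

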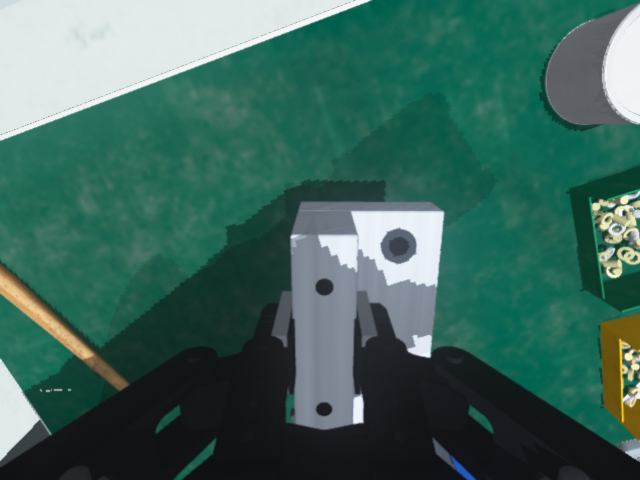

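View pics/s3.png

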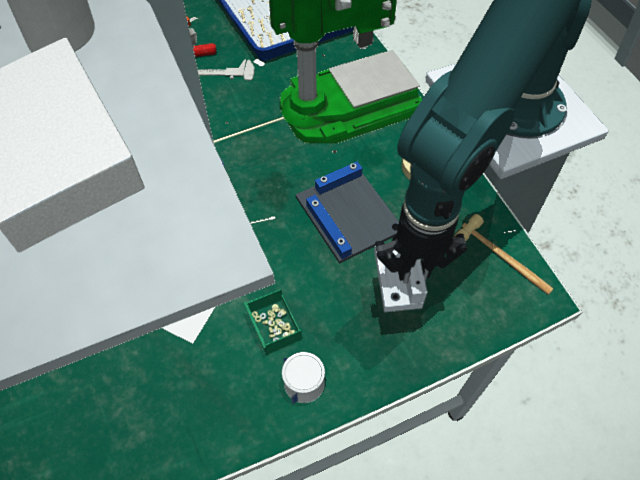

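The block is held and clear of the bench. Its foot corner is at (443,211) and the rib's top end runs from (291,234) to (357,234). Now I work out its pose in the hand.

```bash
python3 - <<'E'
from h import *
im,d,P=load('w3'); o,R,yw=tool(); z0=o['eef_pos'][2]-.0282
b=fitpose(P,[(30,55,20),(-8,55,55),(-30,55,55),(-30,-30,55)],[(443,211),(357,234),(291,234),(296,422)],[.5,.335,-.32],z0); print(b)
x,y,t=b[0]; e=o['eef_pos']
c,s=np.cos(t),np.sin(t); dx,dy=e[0]-x,e[1]-y; print('TCP in block frame mm',(c*dx+s*dy)*1000,(-s*dx+c*dy)*1000,'yaw diff',t-yw)
# target
F=(.4862,.1252,.085)
for off in((3,8),(15,-5)):
    c,s=np.cos(F[2]),np.sin(F[2])
    for tb in((-19,12.5),):
        px,py=(off[0]+tb[0])/1000,(off[1]+tb[1])/1000
        print(off,'TCP target',F[0]+c*px-s*py,F[1]+s*px+c*py)
E
```

```text
(array([ 0.50542922,  0.33545796, -0.32070238]), array([[ 1.98, -1.5 ],
       [ 1.09, -0.03],
       [-2.57,  0.14],
       [-0.77, 26.07]]))
TCP in block frame mm -18.786682583009718 12.301263412948332 yaw diff 0.003286758841065607
(3, 8) TCP target 0.4685173627105138 0.1442676254024583
(15, -5) TCP target 0.48157770868097277 0.13233333182755752
```

Request:
{"name": "apply_moves", "arguments": {
  "steps": [
    [0,-0.017,0.004,0,0],
    [0,-0.034,0.0075,0,0],
    [0,-0.034,0.0075,0,0],
    [0,-0.034,0.0075,0,0],
    [0,-0.034,0.0075,0,0],
    [0,-0.034,0.0075,0,0],
    [0,-0.018,0.0035,0,0],
    [0,0,0,0,-0.1]
  ]
}}

```text
t: 6.55
eef_pos: [0.469, 0.1423, 0.1372]
tool_rot: [0.782, 0.623, -0.001, 0.0]
wrist_force: [-0.0, 0.1, -3.0]
grip_width: 0.0204
```

Request:
{"name": "apply_moves", "arguments": {
  "steps": [
    [0,0,0,0,-0.15],
    [0,0,0,0,-0.1],
    [0,0,0,0,-0.06],
    [0,0,0,0,0],
    [0,0,0,0,0]
  ]
}}

```text
t: 7.18
eef_pos: [0.4697, 0.1449, 0.1373]
tool_rot: [0.676, 0.737, -0.0, 0.0]
wrist_force: [-0.5, 0.4, -3.8]
grip_width: 0.0204
```

```bash
python3 - <<'E'
from h import *
o,R,y=tool(); print(o['t'],o['eef_pos'],y,o['wrist_force'],o['q'].round(2))
print('tool delta to hover', R.T@(np.array([.4685,.1443,.1])-o['eef_pos']),'turn',y-.085)
save('wrist','w4');im,d,P=save('top','t4'); cv2.imwrite('pics/t4z.png',cv2.resize(im[220:370,280:440],None,fx=4,fy=4,interpolation=cv2.INTER_CUBIC))
E
```

```text
7.175 [0.46974645 0.14489472 0.13728293] 0.0852343629789191 [-0.48231598  0.36955913 -3.79615277] [-0.59  0.46  0.27  2.21 -0.25  0.49 -0.05]
tool delta to hover [-0.00048613 -0.00129255  0.03728294] turn 0.0002343629789191004
```

View pics/w4.png

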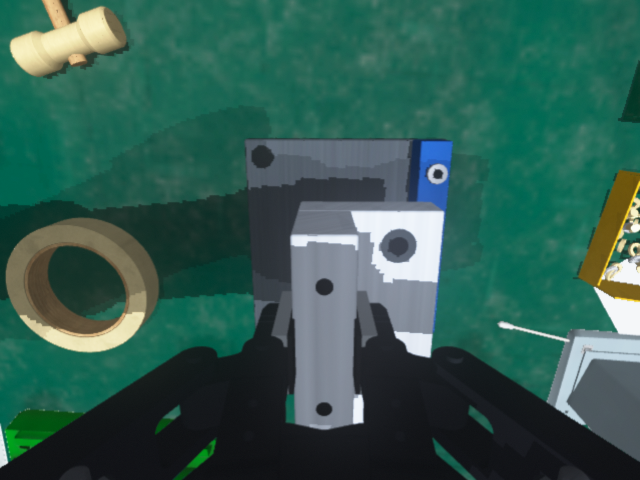

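View pics/t4z.png

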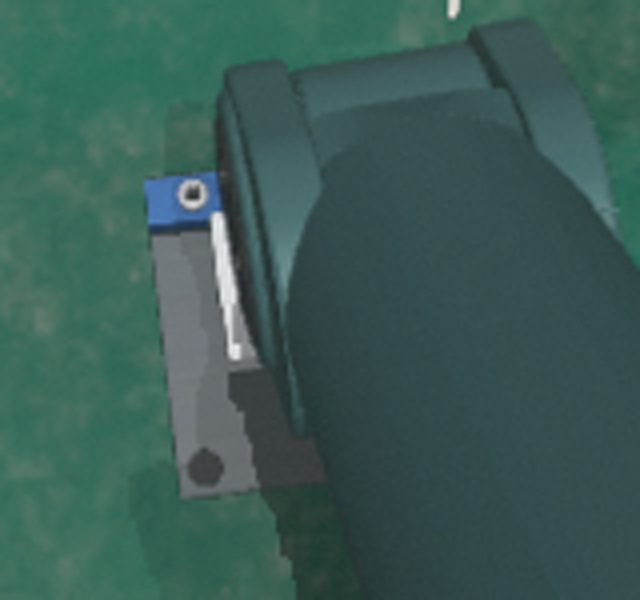

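The wrist view shows the plate's far edge at row 140 from (247,140), with the long fence's end at about (417–451,140). The block's foot corner is at (443,211). I'll zoom in and fit the fixture from this camera, so the two poses are relative to each other.

```bash
python3 - <<'E'
from h import *
im,d,P=load('w4')
cv2.imwrite('pics/w4z.png',cv2.resize(im[120:320,235:465],None,fx=3,fy=3,interpolation=cv2.INTER_CUBIC))
E
```

```text
(no output)
```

View pics/w4z.png

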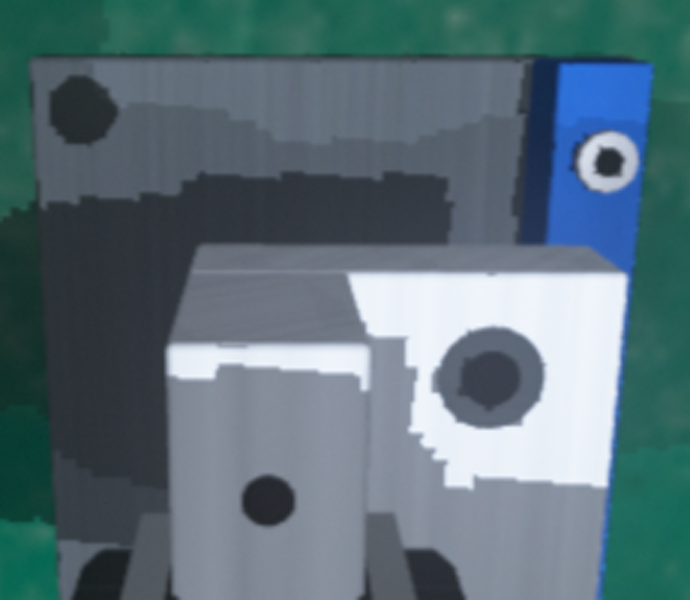

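```bash
python3 - <<'E'
from h import *
im,d,P=load('w4'); o,R,yw=tool(); e=o['eef_pos']
Z=lambda a:(np.array(a)+.5)/3-.5+[235,120]
f=fitpose(P,[(-70,85,12),(45,85,12),(45,85,37),(65,85,37)],Z([(32,59),(531,60),(558,64),(652,64)]),[.486,.125,.085])
b=fitpose(P,[(30,55,20),(30,55,0),(-30,55,0),(-30,55,55),(-8,55,55)],Z([(627,273),(587,246),(200,244),(167,345),(369,345)]),[.49,.13,.085],e[2]-.0282)
print('fix',f);print('blk',b)
def rel(F,B):
    c,s=np.cos(F[2]),np.sin(F[2]);dx,dy=B[0]-F[0],B[1]-F[1]; return (c*dx+s*dy)*1000,(-s*dx+c*dy)*1000,B[2]-F[2]
print('block in fixture',rel(f[0],b[0]),'with top-fix',rel((.4862,.1252,.085),b[0]),'TCP in block',rel(b[0],[*e[:2],yw]))
E
```

```text
fix (array([0.48668928, 0.12691668, 0.08448264]), array([[-2.33,  0.06],
       [ 0.08, -0.15],
       [ 0.03,  0.1 ],
       [ 1.05,  0.11]]))
blk (array([0.48996431, 0.13377354, 0.08164539]), array([[ 1.  ,  0.32],
       [ 0.95, -0.32],
       [-1.97, -0.11],
       [-1.76, -0.02],
       [ 0.51,  0.22]]))
block in fixture (np.float64(3.8419431192465603), np.float64(6.556053579517108), np.float64(-0.002837256525944007)) with top-fix (np.float64(4.4785931798696685), np.float64(8.223005855547711), np.float64(-0.0033546141317175315)) TCP in block (np.float64(-19.258655931300904), np.float64(12.795284273608866), np.float64(0.004004576522020076))
```

Request:
{"name": "apply_moves", "arguments": {
  "steps": [
    [0,0,0,0.015,0],
    [0,0,0,0.02,0],
    [0,0,0,0.02,0],
    [0,0,0,0.015,0],
    [0,0,0,0.01,0],
    [0,0,0,0.008,0],
    [0,0,0,0,0],
    [0,0,0,0,0]
  ]
}}

```text
t: 8.28
eef_pos: [0.4701, 0.145, 0.0497]
tool_rot: [0.676, 0.737, 0.0, 0.0]
wrist_force: [0.6, -0.2, -3.1]
grip_width: 0.02
```

```bash
cat > s.py <<'E'
from h import *
o,R,y=tool(); print(o['t'],o['eef_pos'].round(4),'yaw',round(y,4),'F tool',(R.T@o['wrist_force']).round(2),'z',R[:,2].round(4))
F=(.4862,.1252,.085);c,s=np.cos(F[2]),np.sin(F[2]);f=o['wrist_force'];print('F fixture x,y,z',round(c*f[0]+s*f[1],2),round(-s*f[0]+c*f[1],2),round(f[2],2),'T',o['wrist_torque'].round(2))
dx,dy=o['eef_pos'][0]-F[0],o['eef_pos'][1]-F[1]; print('TCP in fixture mm',round((c*dx+s*dy)*1000,2),round((-s*dx+c*dy)*1000,2))
E
python3 s.py
```

```text
8.275 [0.4701 0.145  0.0497] yaw 0.086 F tool [-0.26  0.6   3.1 ] z [ 9.e-04  3.e-04 -1.e+00]
F fixture x,y,z 0.6 -0.26 -3.1 T [-0.01  0.03  0.03]
TCP in fixture mm -14.32 21.09
```

Request:
{"name": "apply_moves", "arguments": {
  "steps": [
    [0,0,0,0.004,0],
    [0,0,0,0.003,0],
    [0,0,0,0.001,0],
    [0,0,0,0,0]
  ]
}}

```text
t: 8.78
eef_pos: [0.4697, 0.1449, 0.0412]
tool_rot: [0.676, 0.737, -0.0, -0.0]
wrist_force: [0.4, 0.4, -3.4]
grip_width: 0.0202
```

Request:
{"name": "apply_moves", "arguments": {
  "steps": [
    [0,0,0,0.001,0],
    [0,0,0,0,0]
  ]
}}

```text
t: 9.02
eef_pos: [0.4698, 0.1449, 0.0403]
tool_rot: [0.676, 0.737, -0.0, 0.0]
wrist_force: [0.8, -0.9, -3.4]
grip_width: 0.0206
```

Request:
{"name": "apply_moves", "arguments": {
  "steps": [
    [0,0,0,0.001,0],
    [0,0,0,0,0]
  ]
}}

```text
t: 9.28
eef_pos: [0.4698, 0.1449, 0.0401]
tool_rot: [0.676, 0.737, 0.0, -0.0]
wrist_force: [-1.5, -0.4, 6.2]
grip_width: 0.0207
```

Request:
{"name": "apply_moves", "arguments": {
  "steps": [
    [0,0,0,-0.0006,0],
    [0,0,0.002,0,0],
    [0,0,0.002,0,0],
    [0,0,0.002,0,0],
    [0,0,0.001,0,0],
    [0,0,0,0,0]
  ]
}}

```text
t: 10.02
eef_pos: [0.4701, 0.145, 0.0405]
tool_rot: [0.676, 0.737, -0.004, -0.004]
wrist_force: [-11.5, -0.4, 18.0]
grip_width: 0.0209
```

```bash
python3 s.py
```

```text
10.025 [0.4701 0.145  0.0405] yaw 0.0866 F tool [  0.57 -11.68 -17.82] z [-1.240e-02 -7.000e-04 -9.999e-01]
F fixture x,y,z -11.46 0.54 17.97 T [-0.    1.88 -0.09]
TCP in fixture mm -14.36 21.07
```

Request:
{"name": "apply_moves", "arguments": {
  "steps": [
    [0,0,0,-0.001,0],
    [0,0,0,0,0],
    [0,0,0,0,0]
  ]
}}

```text
t: 10.4
eef_pos: [0.4776, 0.1456, 0.0407]
tool_rot: [0.676, 0.737, 0.0, 0.0]
wrist_force: [0.5, 0.2, -4.7]
grip_width: 0.0205
```

```bash
python3 s.py
```

```text
10.4 [0.4776 0.1456 0.0407] yaw 0.0859 F tool [0.16 0.47 4.65] z [ 0.001  0.    -1.   ]
F fixture x,y,z 0.47 0.16 -4.65 T [0.07 0.04 0.08]
TCP in fixture mm -6.88 21.1
```

Request:
{"name": "apply_moves", "arguments": {
  "steps": [
    [0,-0.002,0,0,0],
    [0,-0.003,0.0005,0,0],
    [0,-0.003,0.0005,0,0],
    [0,-0.001,0,0,0],
    [0,0,0,0,0],
    [0,0,0,0,0]
  ]
}}

```text
t: 11.15
eef_pos: [0.4785, 0.1368, 0.0409]
tool_rot: [0.676, 0.737, 0.0, -0.0]
wrist_force: [0.1, -1.0, -3.6]
grip_width: 0.0202
```

```bash
python3 s.py
```

```text
11.15 [0.4785 0.1368 0.0409] yaw 0.0861 F tool [-0.99  0.02  3.62] z [ 0.e+00  1.e-04 -1.e+00]
F fixture x,y,z 0.02 -0.99 -3.62 T [-0.01  0.03 -0.01]
TCP in fixture mm -6.7 12.16
```

Request:
{"name": "apply_moves", "arguments": {
  "steps": [
    [0,0,0.001,0,0],
    [0,0,0.001,0,0],
    [0,0,0,0,0]
  ]
}}

```text
t: 11.52
eef_pos: [0.4808, 0.1369, 0.0409]
tool_rot: [0.676, 0.737, 0.0, 0.0]
wrist_force: [-1.1, 1.2, -3.8]
grip_width: 0.0202
```

Request:
{"name": "apply_moves", "arguments": {
  "steps": [
    [0,0,0.001,0,0],
    [0,0,0,0,0]
  ]
}}

```text
t: 11.78
eef_pos: [0.4813, 0.1369, 0.0409]
tool_rot: [0.676, 0.737, -0.0, -0.0]
wrist_force: [-0.1, -0.1, -3.2]
grip_width: 0.0203
```

Request:
{"name": "apply_moves", "arguments": {
  "steps": [
    [0,0,0.001,0,0],
    [0,0,0,0,0]
  ]
}}

```text
t: 12.02
eef_pos: [0.4814, 0.1369, 0.0408]
tool_rot: [0.676, 0.737, -0.001, -0.001]
wrist_force: [-1.9, 1.2, -1.5]
grip_width: 0.02
```

```bash
python3 s.py
```

```text
12.025 [0.4814 0.1369 0.0408] yaw 0.0861 F tool [ 1.37 -1.79  1.46] z [-2.2e-03 -3.0e-04 -1.0e+00]
F fixture x,y,z -1.8 1.37 -1.46 T [ 0.05  0.57 -0.04]
TCP in fixture mm -3.84 12.02
```

Fence contact came at fixture x ≈ −3.8 mm, against −4 expected. I back off about 1 mm and look for the end stop without drag from the long fence.

Request:
{"name": "apply_moves", "arguments": {
  "steps": [
    [0,0,-0.002,0,0],
    [0,-0.0015,0,0,0],
    [0,-0.0015,0,0,0],
    [0,0,0,0,0]
  ]
}}

```text
t: 12.52
eef_pos: [0.4814, 0.1346, 0.0411]
tool_rot: [0.676, 0.737, 0.001, 0.0]
wrist_force: [0.5, 2.1, -1.9]
grip_width: 0.0206
```

Request:
{"name": "apply_moves", "arguments": {
  "steps": [
    [0,-0.001,0,0,0],
    [0,0,0,0,0]
  ]
}}

```text
t: 12.78
eef_pos: [0.4813, 0.1346, 0.0411]
tool_rot: [0.675, 0.737, 0.001, -0.0]
wrist_force: [0.3, 4.8, -1.9]
grip_width: 0.0203
```

Request:
{"name": "apply_moves", "arguments": {
  "steps": [
    [0,-0.001,0,0,0],
    [0,0,0,0,0]
  ]
}}

```text
t: 13.02
eef_pos: [0.4813, 0.1345, 0.0412]
tool_rot: [0.675, 0.738, 0.001, -0.001]
wrist_force: [-0.7, 6.1, -0.9]
grip_width: 0.0203
```

```bash
python3 s.py
```

```text
13.025 [0.4813 0.1345 0.0412] yaw 0.0883 F tool [ 6.15 -0.2   0.9 ] z [ 8.0e-04  2.9e-03 -1.0e+00]
F fixture x,y,z -0.22 6.15 -0.88 T [ 1.47  0.24 -0.05]
TCP in fixture mm -4.06 9.69
```

The end stop was met at TCP y = 9.7 mm. The wrist-camera fit predicted 9.5 mm, and there is almost no plate or fence drag, so this is real contact. Now I build up the push on both fences in small steps.

Request:
{"name": "apply_moves", "arguments": {
  "steps": [
    [0,0,0.001,0,0],
    [0,0,0.001,0,0],
    [0,0,0.001,0,0],
    [0,0,0.001,0,0],
    [0,0,0,0,0]
  ]
}}

```text
t: 13.65
eef_pos: [0.4816, 0.1346, 0.0409]
tool_rot: [0.675, 0.738, -0.001, -0.003]
wrist_force: [-5.0, 7.2, 1.8]
grip_width: 0.0203
```

```bash
python3 s.py
```

```text
13.65 [0.4816 0.1346 0.0409] yaw 0.0881 F tool [ 7.63 -4.33 -1.79] z [-0.0064  0.0022 -1.    ]
F fixture x,y,z -4.35 7.62 1.84 T [ 1.44  1.16 -0.16]
TCP in fixture mm -3.8 9.73
```

Request:
{"name": "apply_moves", "arguments": {
  "steps": [
    [0,0,0.001,0,0],
    [0,-0.001,0.001,0,0],
    [0,0,0.001,0,0],
    [0,-0.001,0.001,0,0],
    [0,0,0,0,0],
    [0,0,0,0,0]
  ]
}}

```text
t: 14.4
eef_pos: [0.4817, 0.1345, 0.0408]
tool_rot: [0.675, 0.738, -0.003, -0.006]
wrist_force: [-10.8, 11.6, 7.3]
grip_width: 0.02
```

```bash
python3 s.py
```

```text
14.4 [0.4817 0.1345 0.0408] yaw 0.0896 F tool [12.57 -9.8  -7.14] z [-0.014   0.0037 -0.9999]
F fixture x,y,z -9.76 12.49 7.34 T [ 2.08  2.11 -0.31]
TCP in fixture mm -3.69 9.7
```

Request:
{"name": "apply_moves", "arguments": {
  "steps": [
    [0,0,0,-0.0005,0],
    [0,0,0.001,0,0],
    [0,-0.0005,0.001,0,0],
    [0,0,0.001,0,0],
    [0,0,0,0,0],
    [0,0,0,0,0]
  ]
}}

```text
t: 15.15
eef_pos: [0.4817, 0.1345, 0.0409]
tool_rot: [0.675, 0.738, -0.005, -0.008]
wrist_force: [-14.8, 11.4, 8.9]
grip_width: 0.0202
```

```bash
python3 s.py
```

```text
15.15 [0.4817 0.1345 0.0409] yaw 0.0901 F tool [ 12.71 -13.89  -8.54] z [-0.0195  0.0036 -0.9998]
F fixture x,y,z -13.78 12.6 8.88 T [ 2.43  2.5  -0.39]
TCP in fixture mm -3.67 9.64
```

```bash
python3 - <<'E'
from h import *
im,d,P=save('wrist','w5'); cv2.imwrite('pics/w5z.png',cv2.resize(im[100:320,225:475],None,fx=2.7,fy=2.7,interpolation=cv2.INTER_CUBIC))
im,d,P=save('scene','s5'); cv2.imwrite('pics/s5z.png',cv2.resize(im[130:290,270:430],None,fx=3.7,fy=3.7,interpolation=cv2.INTER_CUBIC))
E
python3 s.py
```

```text
15.25 [0.4817 0.1345 0.0409] yaw 0.0901 F tool [ 12.98 -13.62  -8.7 ] z [-0.0195  0.0036 -0.9998]
F fixture x,y,z -13.52 12.87 9.02 T [ 2.31  2.5  -0.35]
TCP in fixture mm -3.67 9.62
```

View pics/w5z.png

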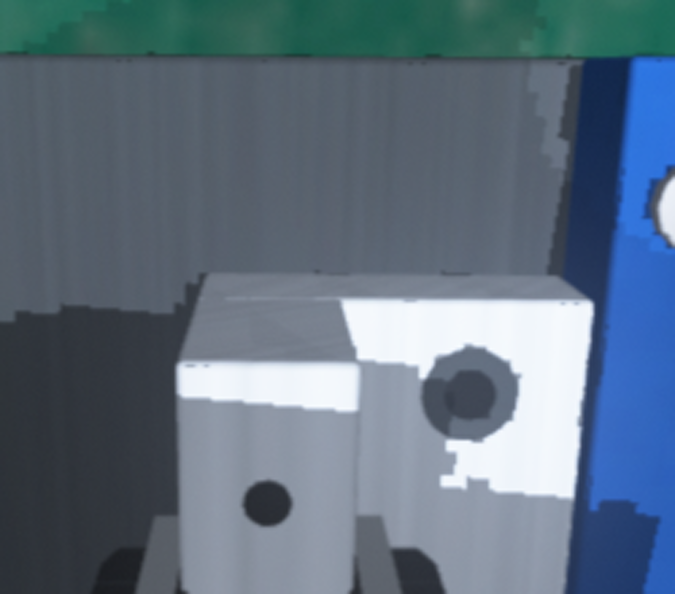

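View pics/s5z.png

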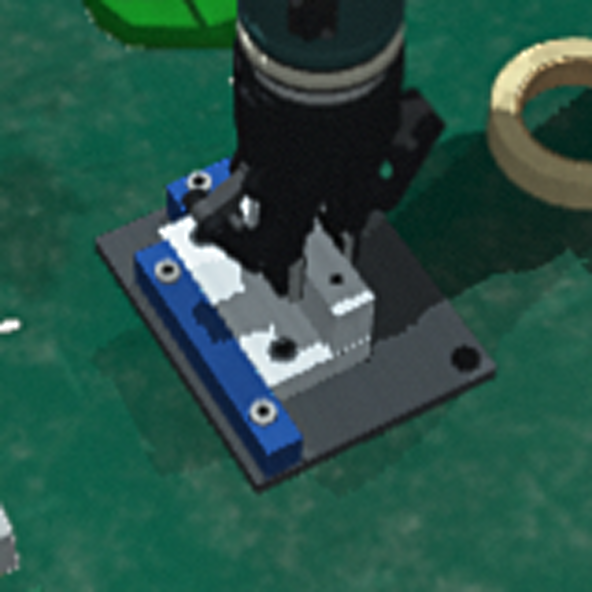

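The block lies along the long fence and up to the end stop. In the wrist crop the plate's far edge is at row 56, the block's bottom far edge at row 273 and the fence-face base at column ~580. I check the seat by computing these distances.

```bash
python3 - <<'E'
from h import *
im,d,P=load('w5')
Z=lambda a:(np.array(a)+.5)/2.7-.5+[225,100]
w=at_z(P,Z([(300,56),(300,274),(204,274),(560,275),(500,56),(100,57)]),.012)[:,:2]
n=np.array([-np.sin(.0855),np.cos(.0855)]); print('plate edge - block far edge mm (want 35)',(w@n*1000).round(1), (w[0]-w[1])@n*1000)
g=at_z(P,Z([(592,302),(576,495)]),.032); h=at_z(P,Z([(630,60),(590,500)]),.037); m=np.array([np.cos(.0855),np.sin(.0855)]); print('block +x foot top edge',(g[:,:2]@m*1000).round(1),'fence face top',(h[:,:2]@m*1000).round(1))
a=lambda p:np.arctan2(*( (p[0]-p[1])[:2][::-1]))-np.pi/2; print('block yaw',a(g),'fence yaw',a(h))
C=cloud(P,d)
def plane(z0,z1,box):
    (u0,v0),(u1,v1)=Z([box[:2],box[2:]]).astype(int); q=C[v0:v1,u0:u1].reshape(-1,3); q=q[(q[:,2]>z0)&(q[:,2]<z1)]
    A=np.c_[q[:,:2],np.ones(len(q))]; c=np.linalg.lstsq(A,q[:,2],rcond=None)[0]; return len(q),q[:,2].mean().round(4),c[:2].round(4)
print('foot top',plane(.02,.045,(370,310,570,570)),'plate',plane(0,.025,(0,80,520,240)),'rib',plane(.05,.085,(190,370,350,580)))
E
```

```text
plate edge - block far edge mm (want 35) [170.2 135.  134.9 135.2 170.4 169.9] 35.20260918977748
block +x foot top edge [540.3 540.7] fence face top [540.7 541.4]
block yaw 0.09956590604595661 fence yaw 0.0963943407473078
foot top (6848, np.float64(0.0317), array([-0.017 ,  0.0051])) plate (11356, np.float64(0.0113), array([ 0.0001, -0.0006])) rib (4584, np.float64(0.0671), array([-0.0134,  0.0057]))
```

The seat is confirmed: 35.2 mm to the plate edge against 35, and yaw within about 3 mrad of the fence. The block's tilt is about 0.018 rad. I ease the x push slightly for more level margin and hold.

Request:
{"name": "apply_moves", "arguments": {
  "steps": [
    [0,0,-0.001,0,0],
    [0,0,0,0,0],
    [0,0,0,0,0],
    [0,0,0,0,0],
    [0,0,0,0,0]
  ]
}}

```text
t: 15.88
eef_pos: [0.4817, 0.1345, 0.0409]
tool_rot: [0.675, 0.738, -0.005, -0.008]
wrist_force: [-13.2, 10.5, 7.8]
grip_width: 0.0206
```

```bash
python3 s.py
```

```text
15.875 [0.4817 0.1345 0.0409] yaw 0.09 F tool [ 11.72 -12.31  -7.5 ] z [-0.0176  0.0037 -0.9998]
F fixture x,y,z -12.23 11.62 7.77 T [ 2.37  2.32 -0.39]
TCP in fixture mm -3.68 9.63
```

Request:
{"name": "apply_moves", "arguments": {
  "steps": [
    [0,0,0,0,0],
    [0,0,0,0,0],
    [0,0,0,0,0],
    [0,0,0,0,0]
  ]
}}

```text
t: 16.38
eef_pos: [0.4817, 0.1345, 0.0409]
tool_rot: [0.675, 0.738, -0.005, -0.008]
wrist_force: [-13.3, 11.2, 7.0]
grip_width: 0.0202
```

```bash
python3 s.py
```

```text
16.375 [0.4817 0.1345 0.0409] yaw 0.0901 F tool [ 12.42 -12.4   -6.69] z [-0.0176  0.0037 -0.9998]
F fixture x,y,z -12.35 12.32 6.97 T [ 2.36  2.31 -0.36]
TCP in fixture mm -3.66 9.65
```

The forces are steady at about 12 N each. Friction could still be hiding how much of the x push reaches the long fence. I'll ease the end-stop push and the plate load so x settles on its fence, then push y again.

Request:
{"name": "apply_moves", "arguments": {
  "steps": [
    [0,0.001,0,-0.0003,0],
    [0,0.001,0,-0.0003,0],
    [0,0.001,0,0,0],
    [0,0.001,0,0,0],
    [0,0,0,0,0]
  ]
}}

```text
t: 17.0
eef_pos: [0.4818, 0.1345, 0.041]
tool_rot: [0.675, 0.737, -0.006, -0.006]
wrist_force: [-10.2, 4.4, 1.6]
grip_width: 0.0203
```

```bash
python3 s.py
```

```text
17.0 [0.4818 0.1345 0.041 ] yaw 0.0877 F tool [ 5.24 -9.79 -1.44] z [-1.720e-02 -6.000e-04 -9.999e-01]
F fixture x,y,z -9.78 5.22 1.61 T [ 1.07  2.04 -0.14]
TCP in fixture mm -3.64 9.68
```

With the end-stop and plate friction much reduced, x did not move and still takes 9.8 N, so the long fence is really carrying the push. I restore both pushes.

Request:
{"name": "apply_moves", "arguments": {
  "steps": [
    [0,0,0.001,0,0],
    [0,0,0.0005,0,0],
    [0,-0.001,0,0,0],
    [0,-0.001,0,0,0],
    [0,-0.001,0,0,0],
    [0,-0.001,0,0,0],
    [0,0,0,0,0],
    [0,0,0,0,0]
  ]
}}

```text
t: 18.0
eef_pos: [0.4818, 0.1345, 0.0411]
tool_rot: [0.675, 0.738, -0.006, -0.009]
wrist_force: [-13.6, 11.7, 5.1]
grip_width: 0.0201
```

```bash
python3 s.py
```

```text
18.0 [0.4818 0.1345 0.0411] yaw 0.0899 F tool [ 12.91 -12.59  -4.77] z [-0.0206  0.0034 -0.9998]
F fixture x,y,z -12.56 12.82 5.09 T [ 2.41  2.69 -0.39]
TCP in fixture mm -3.56 9.65
```

Request:
{"name": "apply_moves", "arguments": {
  "steps": [
    [0,0,-0.001,0,0],
    [0,0,0,0,0],
    [0,0,0,0,0],
    [0,0,0,0,0],
    [0,0,0,0,0],
    [0,0,0,0,0]
  ]
}}

```text
t: 18.75
eef_pos: [0.4818, 0.1345, 0.0411]
tool_rot: [0.675, 0.738, -0.005, -0.008]
wrist_force: [-12.3, 12.2, 3.1]
grip_width: 0.0203
```

```bash
python3 s.py; python3 - <<'E'
from h import *
im,d,P=save('wrist','w6'); C=cloud(P,d)
Z=lambda a:(np.array(a)+.5)/2.7-.5+[225,100]
def plane(z0,z1,box):
    (u0,v0),(u1,v1)=Z([box[:2],box[2:]]).astype(int); q=C[v0:v1,u0:u1].reshape(-1,3); q=q[(q[:,2]>z0)&(q[:,2]<z1)]
    A=np.c_[q[:,:2],np.ones(len(q))]; c=np.linalg.lstsq(A,q[:,2],rcond=None)[0]; return q[:,2].mean().round(4),c[:2].round(4)
print('foot top',plane(.02,.045,(370,310,570,570)),'plate',plane(0,.025,(0,80,520,240)))
E
python3 s.py
```

```text
18.75 [0.4818 0.1345 0.0411] yaw 0.09 F tool [ 13.29 -11.19  -2.81] z [-0.0188  0.0034 -0.9998]
F fixture x,y,z -11.21 13.22 3.08 T [ 2.37  2.46 -0.38]
TCP in fixture mm -3.6 9.62
foot top (np.float64(0.0318), array([-0.0201,  0.0053])) plate (np.float64(0.0113), array([0.0004, 0.0002]))
18.8 [0.4818 0.1345 0.0411] yaw 0.0901 F tool [ 12.79 -11.41  -3.01] z [-0.0188  0.0034 -0.9998]
F fixture x,y,z -11.41 12.71 3.28 T [ 2.37  2.47 -0.39]
TCP in fixture mm -3.61 9.65
```

Request:
{"name": "apply_moves", "arguments": {
  "steps": [
    [0,0,0,0.0005,0],
    [0,0,0,0,0],
    [0,0,0,0,0],
    [0,0,0,0,0],
    [0,0,0,0,0]
  ]
}}

```text
t: 19.42
eef_pos: [0.4818, 0.1345, 0.041]
tool_rot: [0.675, 0.738, -0.005, -0.008]
wrist_force: [-12.8, 12.0, 7.8]
grip_width: 0.0204
```

```bash
python3 s.py; python3 -c "
from rig import ctrl
print(ctrl.job_done())"; python3 s.py
```

```text
19.425 [0.4818 0.1345 0.041 ] yaw 0.0901 F tool [ 13.13 -11.83  -7.49] z [-0.0189  0.0037 -0.9998]
F fixture x,y,z -11.75 13.03 7.78 T [ 2.31  2.63 -0.38]
TCP in fixture mm -3.63 9.66
the job is handed in; nothing more can be done
None
the job is handed in; nothing more can be done
```

I picked up the guide block by its rib and set it on the fixture plate. I pushed it into the corner against both blue fences and handed the job in at about 19.4 s, still gripping and pressing. No verdict was reported.

**Push:** At hand-in the wrist read about 12 N towards the long fence and 13 N towards the end stop. These are total pushes; friction takes an unknown share, so the contact forces are somewhat lower. When I eased the end-stop push and plate load, the block did not shift and x still read 9.8 N, so I take the long-fence contact as real.

**Position:** The block's far edge measured 35.2 mm from the plate edge, against 35.0 mm when home. The gap to the long fence came out at 0.4–0.7 mm, which is within camera error. This was measured before the last small adjustments, and the tool stayed within about 0.1 mm after that. The end stop was met at 9.7 mm; the wrist camera had predicted 9.5 mm, but the top-camera fixture pose gave 7.5 mm. I trusted the contact and the wrist camera.

**Angle:** Yaw was about 3 mrad off the fence by camera, and about 5 mrad between the tool and my estimate of the fixture.

**Weakest check:** The block is not perfectly level. The arm gives under the push, and the tilt is about 0.019 rad from the tool and 0.021 rad from depth, against the 0.03 limit. Lowering it slightly at the end did not reduce this.

The bins, the tin and the other things on the bench were not touched.

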